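Start up the wood-burning bench in order

ROBOT

A 6-joint arm with a two-finger parallel gripper is mounted at the origin on the work surface. World frame = base frame: x ahead of the robot, y to its left, z up, the work surface at z = 0. Lengths are in m, angles in rad, forces in N, time in s.
With the tool pointing down it reaches from about 0.275 to 0.85 m from the base axis. Payload 19 kg.
Tool frame: the origin (TCP) lies midway between the tips of the shut fingers; the grasp point (between the pads) lies 19 mm behind it; z points along the fingers, y is the line along which they close (so a half turn about z gives the same grasp; the last joint's range is limited). The gripper opens to 85 mm and grips with 20 to 120 N. Pads are 22 mm wide; open, the fingers measure 114 mm over their backs; the gripper's body (76 mm by 85 mm) begins 54 mm behind the grasp point. The pads swing forward as they close: fully open they stand 13 mm farther back than shut.
Start: joints at [1.088, 0.15, 1.437, -0, 1.554, -0.134], TCP at [0.197, 0.54, 0.206] pointing down, gripper open.
Joint ranges: [-2.8, 2.8], [-0.68, 2.1], [0.12, 2.68], [-1.39, 4.53], [0.16, 2.79], [-2.81, 2.81]. Speed limits (rad/s): [1.89, 1.89, 2.22, 3.01, 3.01, 3.01].

INTERFACE

Orientations are given as a unit quaternion [x, y, z, w].
In Python, from workcell import r gives the robot as it stands. Calls block until the motion is done:
- r.reach(position, orientation): joint-space move of the TCP to a pose.
- r.move_l(position, ori=None, speed=0.15, force_limit=None): straight line of the TCP; ori=None keeps the orientation; speed is the mean speed in m/s. With force_limit (N) it stops when the force on the tool has changed by that much, and returns True; else False.
- r.move_j(angles): joint-space move.
- r.move_gripper(opening, force=None): opening from 0.0 (shut) to 1.0 (fully open); force is the grip in N (None keeps the last); returns when the fingers have stopped.
- r.dwell(seconds).
- r.solve_ik(position, orientation): joint angles nearest the present ones, or None.
- r.snapshot(name): name is "scene" or "top" or "wrist"; returns a dict with "image" (400x640x3 uint8, blue, green, red), "mtx" (3x3 intrinsics, pixels), "R" (3x3) and "t" (3): a world point X has camera coordinates R X + t. Camera axes: x right, y down, z forward; pixel columns grow to the right and rows downward; lengths in m; the calibration is good to about 2 mm. The wrist camera is an equidistant fisheye: a pixel r from the principal point sees the ray r / f radians off the axis. A picture is of the moment at which its call begins. There is no depth.
A pose or a line that the arm cannot do raises r.MotionError and nothing moves.
- r.finish_job(): hands the job in; it is judged then, once.
Readings, each from a call of its own:
- r.get_time_s(): time.
- r.get_joints(): joint angles.
- r.get_dq(): joint speeds.
- r.get_joint_efforts(): joint torques, N m.
- r.get_tcp_pos(): TCP position.
- r.get_tcp_rot(): TCP orientation.
- r.get_wrist_force(): force on the tool from outside, world axes, zero at the start.
- r.get_wrist_torque(): the same for the moment, N m.
- r.get_width(): opening from 0.0 (shut) to 1.0 (fully open).
- r.get_gripper_force(): force on a finger pad.
Only numpy, scipy, OpenCV 4.12 (cv2) and the standard library are available. Lean on these libraries where they do the work, as an engineer would, in place of code of your own. Each camera call takes 0.05 s, during which the arm holds its last target. There are 200 camera calls.

TASK

Start up the wood-burning bench: first push in the green key on the grey fume extractor, then press the orange half of the rocker switch on the yellow burner fully down, and last push in the burner's blue key; each stays down by itself. Only press, pick nothing up; do not press the white key, and leave the things lying about (pencil, jar, plank, sanding block) where they are.

Things in the scene. Friction and masses are not known exactly. Their poses are not given: they have to be found in the camera images.
- extractor: grey fume extractor, a box 160 (x) x 180 (y) x 120 mm high with a louvred front that faces its -x, screwed to the bench. Origin: centre of its underside; z up. It carries the green key at x -30, y +40 mm. It may stand left or right of the burner
- burner: yellow wood-burner supply, a box 170 (x) x 230 (y) x 85 mm high, pen sockets in its front (-x), screwed to the bench. Origin: centre of its underside; z up. On its top: the rocker switch at x -15, y +70 mm, and the blue and white keys near x -20, y 0 and y -70 mm, either way round
- key_green_top (a point): Green push key on top of the extractor: round cap 28 mm across in a black collar 40 mm across and 6 mm high. This point is the centre of the cap's top face, 138 mm above the bench before it is pressed, and it sinks with the cap.
- key_green (a joint): travel of the green key, m: 0 = standing out (cap top 18 mm above the housing), 0.008 = fully in; it moves straight down (vertical), resists with a steady 3 N or so and latches, that is stays wherever it is pushed to; counts as in beyond 0.0065
- rocker_on (a point): point on the upper face of the orange half of the burner's rocker switch, 20 mm out from the pivot; moves with it. The rocker is a shallow V: two halves, each 31 mm long (along the burner's x) and 30 mm wide, orange towards +x (on), black towards -x (off), in a black frame 7 mm high, pivoting about the burner's y axis 96 mm above the bench
- rocker (a joint): rocker angle, rad: 0 = off (orange half sloping up at 0.45), 0.45 = fully on (orange half level, its face 96 mm above the bench); counts as on beyond 0.38. Pressing straight down about 20 mm out from the pivot tips it. Steady friction 0.07 N m (some 3.5 N there); it stays where it is left
- key_blue_top (a point): Blue push key on top of the burner: round cap 28 mm across in a black collar 40 mm across and 6 mm high. This point is the centre of the cap's top face, 103 mm above the bench before it is pressed, and it sinks with the cap.
- key_blue (a joint): travel of the blue key, m: 0 = standing out (cap top 18 mm above the housing), 0.008 = fully in; it moves straight down (vertical), resists with a steady 3 N or so and latches, that is stays wherever it is pushed to; counts as in beyond 0.0065
- key_white_top (a point): White push key on top of the burner, not to be pressed: round cap 28 mm across in a black collar 40 mm across and 6 mm high. This point is the centre of the cap's top face, 103 mm above the bench, and it sinks with the cap.
- key_white (a joint): travel of the white key, m: 0 = standing out, 0.008 = in; same make as the others; must stay at 0
- pencil: flat red carpenter's pencil 16 x 114 x 8 mm lying loose on the burner's top near its rear (+x) edge, roughly along y. Origin: underside, 7 mm from the middle
- jar: amber jar 40 mm across, 48 mm high, loose on the extractor's top at its rear right. Origin: centre of its underside
- plank: pale plank with burnt rings, 240 (x) x 90 (y) x 24 mm, loose on the bench at the right. Origin: centre of its underside
- sander: cork sanding block 110 (x) x 65 (y) x 30 mm, loose on the bench at the left. Origin: centre of its underside
There are look-alikes about, which are no part of the job. Leave any pink or turquoise look-alike of the jar alone.

How it is judged:
On the way, in this order (a step that is already met when the one before it is completed fails the run):
1. the extractor's green key is pushed in (value of joint key_green above 0.0065 m), for 0.2 s.
2. the burner's rocker is pressed on (value of joint rocker above 0.38 rad), for 0.2 s.
3. the burner's blue key is pushed in (value of joint key_blue above 0.0065 m), for 0.2 s.
At the end, for the whole second after the job is handed in: The green and blue keys are in by more than 6.5 mm of their 8 mm, the rocker is on beyond 0.38 of 0.45 rad, the white key is still out (under 2 mm), and the pencil and jar lie at rest within 30 mm, the plank and sanding block within 40 mm, of where they began (value of joint each of key_green, key_blue above 0.0065 m and value of joint rocker above 0.38 rad and value of joint key_white below 0.002 m and distance of each of pencil, jar from where it was at the start of the episode below 0.03 m and distance of each of plank, sander from where it was at the start of the episode below 0.04 m and linear speed of each of pencil, jar, plank, sander below 0.02 m/s); the robot touches nothing.
It fails at once if the rocker is pressed before the green key is in (value of joint rocker above 0.25 rad and value of joint key_green below 0.005 m).
It fails at once if the blue key is pressed before the rocker is on (value of joint key_blue above 0.004 m and value of joint rocker below 0.3 rad).
It fails at once if the white key is pushed (value of joint key_white above 0.002 m).
It fails at once if the pencil, jar, plank or sanding block is shoved, lifted or carried (30 mm; plank and block 40 mm) (distance of any of pencil, jar from where it was at the start of the episode above 0.03 m or distance of any of plank, sander from where it was at the start of the episode above 0.04 m).
It also fails if it takes over 45 s, if anything falls off the work surface, if the arm or the gripper's body presses on something with over 40 N, if the wrist force passes 120 N, or if a joint passes its speed limit or range.

## Working session

There is one attempt and no reset: what is moved stays moved. The work goes in short steps, each a Python script; the robot and the scene stay as the last script left them, time stands still between calls to the robot, and variables do not carry over. Pictures are saved under pics/ and viewed, at most 10 in all, crops included, and the job is handed in when it is done.

```bash
mkdir -p pics; cat > h.py <<'E'
from workcell import r
import numpy as np, cv2
def ray(s,uv,z):
    d=np.linalg.inv(s["mtx"])@np.array([uv[0],uv[1],1.]); R=np.array(s["R"]);t=np.array(s["t"])
    c=-R.T@t; d=R.T@d; return c+d*(z-c[2])/d[2]
def proj(s,X):
    p=np.array(s["mtx"])@(np.array(s["R"])@np.array(X)+np.array(s["t"])); return p[:2]/p[2]
E
python3 - <<'E'
from h import *
import pickle
for n in("top","scene"):
    s=r.snapshot(n); cv2.imwrite(f"pics/{n}0.png",s["image"]); pickle.dump(s,open(n+".pkl","wb"))
    print(n,-np.array(s["R"]).T@np.array(s["t"]),s["mtx"])
print(r.get_time_s(),r.get_tcp_rot())
E
```

```text
top [0.33603188 0.00387804 1.291007  ] [[369.06080891   0.         312.92273113]
 [  0.         369.06080891 206.05936557]
 [  0.           0.           1.        ]]
scene [ 1.20413585 -0.49514934  0.81809671] [[394.60349262   0.         326.13225883]
 [  0.         394.60349262 204.13378429]
 [  0.           0.           1.        ]]
0.1 [ 1.73530837e-01  9.84828284e-01 -5.22612110e-04 -1.61955682e-04]
```

View pics/top0.png

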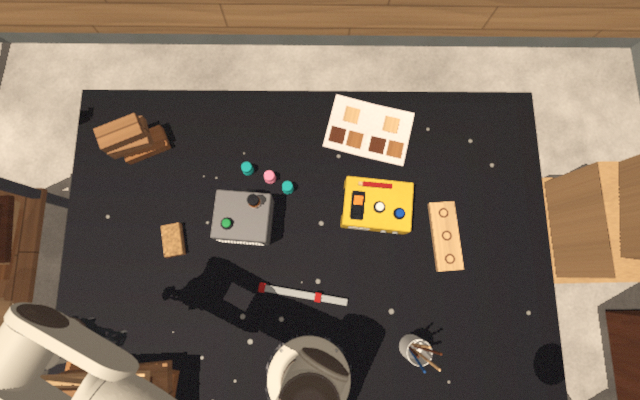

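View pics/scene0.png

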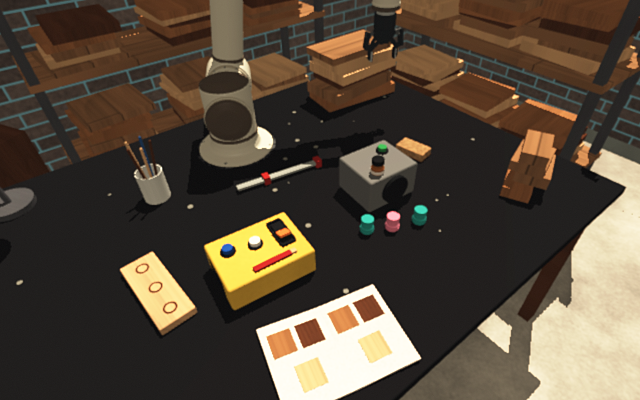

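The top view (up is +x, left is +y) shows the green key at about (226,223), and on the burner the rocker at (358,205), the white key at (380,207) in the middle and the blue key at (400,213). The scene view agrees: blue (228,250), white (255,242), rocker (282,232). The pencil and jar are clear of the keys.

```bash
cat > m.py <<'E'
from h import *
import pickle
T=pickle.load(open("top.pkl","rb"));S=pickle.load(open("scene.pkl","rb"))
def cen(s,box,lo,hi):
    x0,y0,x1,y1=box; m=cv2.inRange(cv2.cvtColor(s["image"],cv2.COLOR_BGR2HSV)[y0:y1,x0:x1],lo,hi)
    n,l,st,c=cv2.connectedComponentsWithStats(m); k=1+np.argmax(st[1:,4]); return c[k]+[x0,y0],st[k,4]
def tri(a,b):
    A=[]
    for s,p in((T,a),(S,b)):
        P=np.array(s["mtx"])@np.c_[s["R"],s["t"]]; A.append(P)
    X=cv2.triangulatePoints(A[0],A[1],np.float64(a),np.float64(b)).ravel(); return X[:3]/X[3]
C={"green":((50,90,40),(75,255,255),(215,212,240,235),(370,140,395,158),.138),
"blue":((100,120,40),(125,255,255),(388,200,412,226),(215,240,240,262),.103),
"white":((0,0,150),(180,70,255),(370,198,390,218),(244,232,266,252),.103),
"orange":((5,150,150),(17,255,255),(348,188,370,212),(268,222,296,246),.105)}
P={}
for k,(lo,hi,b1,b2,z) in C.items():
    a,n1=cen(T,b1,lo,hi);b,n2=cen(S,b2,lo,hi)
    P[k]=ray(T,a,z); print(k,a.round(1),n1,b.round(1),n2,"top",P[k].round(4),"scene",ray(S,b,z).round(4),"tri",tri(a,b).round(4))
# burner top yaw from yellow mask rectangle, extractor check
m=cv2.inRange(cv2.cvtColor(T["image"],cv2.COLOR_BGR2HSV),(20,120,90),(33,255,255)); m[:,:335]=0;m[:,420:]=0;m[:170]=0;m[240:]=0
q=cv2.boxPoints(cv2.minAreaRect(cv2.findNonZero(m))); print("burner corners",[ray(T,p,.085)[:2].round(3).tolist() for p in q])
d=P["white"]-P["blue"]; print("spacing",np.linalg.norm(d[:2]),"yaw",np.arctan2(-d[0],d[1]))
d=P["orange"]-P["blue"]; print("or-blue",d)
print(r.get_width())
E
python3 m.py
python3 - <<'E'
import cv2
i=cv2.imread('pics/top0.png')[170:245,335:425]; j=cv2.imread('pics/scene0.png')[205:310,200:320]
a=cv2.resize(i,(480,400),interpolation=cv2.INTER_CUBIC);b=cv2.resize(j,(320,400),interpolation=cv2.INTER_CUBIC)
cv2.imwrite('pics/c.png',cv2.hconcat([a,b]))
E
```

```text
green [226.1 222.5] 76 [382.  147.7] 63 top [0.4957 0.2591 0.138 ] scene [0.5058 0.2536 0.138 ] tri [0.4974 0.2615 0.1301]
blue [399.2 212.8] 65 [227.1 249.1] 102 top [ 0.5339 -0.297   0.103 ] scene [ 0.5442 -0.3002  0.103 ] tri [ 0.5357 -0.2984  0.0943]
white [379.4 206. ] 69 [254.3 240. ] 83 top [ 0.5563 -0.2327  0.103 ] scene [ 0.5601 -0.2336  0.103 ] tri [ 0.5571 -0.2329  0.0999]
orange [357.9 199.5] 99 [282.9 231.9] 90 top [ 0.5775 -0.1622  0.105 ] scene [ 0.5836 -0.164   0.105 ] tri [ 0.5788 -0.1622  0.1   ]
burner corners [[0.488, -0.102], [0.667, -0.122], [0.643, -0.362], [0.465, -0.336]]
spacing 0.06807532847936122 yaw -0.3352843672989042
or-blue [0.0435161  0.13481841 0.002     ]
0.9995050008466412
```

View pics/c.png

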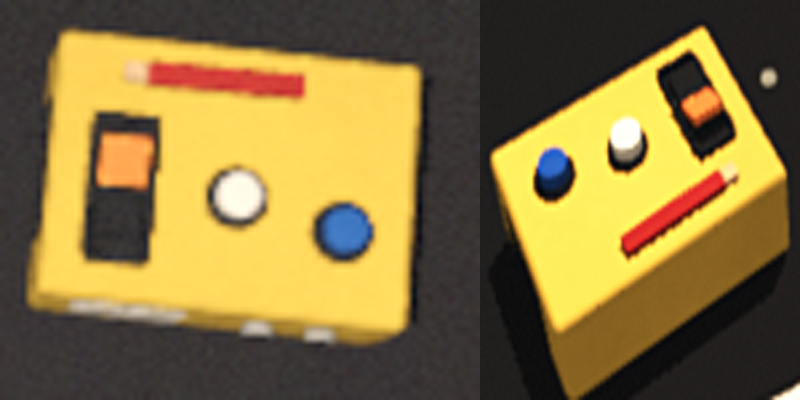

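The crop confirms the layout: orange half at the rear (+x), the white key in the middle, the blue key on the right and the pencil clear behind. The measured points match the given heights and sizes, so I'll press the green key.

```bash
cat >> h.py <<'E'
def q(yaw): return [-np.sin(yaw/2),np.cos(yaw/2),0,0]
def press(xy,ztop,zend,yaw,F=15):
    r.reach([*xy,.25],q(yaw)); r.move_l([*xy,ztop+.015],speed=.15)
    hit=r.move_l([*xy,zend],speed=.03,force_limit=F)
    print("hit",hit,"tcp",np.round(r.get_tcp_pos(),4),"F",np.round(r.get_wrist_force(),1)); r.dwell(.3)
    r.move_l([*xy,.25],speed=.15); print("t",r.get_time_s())
E
python3 - <<'E'
from h import *
r.move_gripper(0.0)
p=np.array(r.get_tcp_pos()); r.move_l([p[0],p[1],.25])
press((.496,.259),.138,.128,0)
s=r.snapshot("scene"); cv2.imwrite("pics/g.png",s["image"])
E
```

```text
hit False tcp [0.4961 0.259  0.1282] F [ 0.3 -0.3 -0.4]
t 5.8833
```

```bash
python3 - <<'E'
from h import *
s=r.snapshot("wrist"); t=r.snapshot("scene"); print(r.get_width(),np.round(r.get_tcp_pos(),4))
a=cv2.resize(s["image"],(480,300));b=cv2.resize(t["image"][110:220,320:436],(316,300),interpolation=cv2.INTER_CUBIC)
cv2.imwrite("pics/g1.png",cv2.hconcat([a,b]))
E
```

```text
-0.0009414148247623804 [0.4958 0.2589 0.2491]
```

View pics/g1.png

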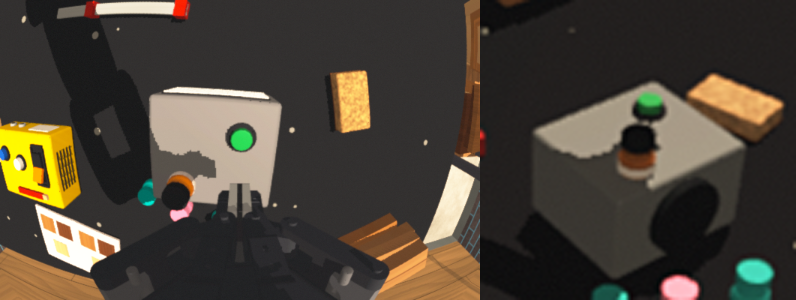

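The wrist view shows the green cap near (240,138) in the half-size view, and the shut fingers at about (240,190). I'll cast that ray to see whether the tip was over the key.

```bash
cat >> h.py <<'E'
def wray(s,uv,z):
    K=np.array(s["mtx"]); a=(np.array(uv)-K[:2,2])/[K[0,0],K[1,1]]; th=np.linalg.norm(a)
    d=np.r_[np.sin(th)*a/th,np.cos(th)]; R=np.array(s["R"]); c=-R.T@np.array(s["t"]); d=R.T@d
    return c+d*(z-c[2])/d[2]
def blob(s,lo,hi,near=None):
    m=cv2.inRange(cv2.cvtColor(s["image"],cv2.COLOR_BGR2HSV),lo,hi); n,l,st,c=cv2.connectedComponentsWithStats(m)
    k=[i for i in range(1,n) if st[i,4]>40]; i=min(k,key=lambda i:np.linalg.norm(c[i]-near)); return c[i],st[i]
E
python3 - <<'E'
from h import *
s=r.snapshot("wrist")
c,st=blob(s,(50,90,40),(75,255,255),np.array([320,184])); print(c,st,"cam",-np.array(s["R"]).T@s["t"])
for z in(.130,.138): print(z,wray(s,c,z).round(4))
t=r.snapshot("scene"); c,st=blob(t,(50,90,40),(75,255,255),np.array([382,147])); print(c,st)
E
```

```text
[321.51052632 185.33157895] [306 170  31  31 760] cam [0.41296036 0.25861456 0.41730901]
0.13 [0.4962 0.2608 0.13  ]
0.138 [0.4939 0.2608 0.138 ]
[381.96825397 147.74603175] [378 144   9   8  63]
```

The cap is unmoved and there was no force, so the tip stopped short of it. I'll go down again slowly with the force limit and print heights and forces.

```bash
python3 - <<'E'
from h import *
xy=(.495,.260)
r.move_l([*xy,.15])
for z in np.arange(.136,.1135,-.003):
    h=r.move_l([*xy,z],speed=.03,force_limit=15); r.dwell(.1)
    print(round(z,3),h,np.round(r.get_tcp_pos(),4),np.round(r.get_wrist_force(),1))
    if h or r.get_wrist_force()[2]>2: break
s=r.snapshot("wrist"); t=r.snapshot("scene"); print(blob(t,(50,90,40),(75,255,255),np.array([382,147])),r.get_time_s())
a=cv2.resize(s["image"],(480,300));b=cv2.resize(t["image"][90:200,320:436],(316,300),interpolation=cv2.INTER_CUBIC)
cv2.imwrite("pics/g2.png",cv2.hconcat([a,b]))
E
```

```text
0.136 False [0.4951 0.2601 0.1362] [ 0.9  0.5 -0.9]
0.133 False [0.495 0.26  0.133] [-0.2  0.5 -0. ]
0.13 False [0.495 0.26  0.13 ] [ 0.7 -0.7  0.3]
0.127 False [0.495 0.26  0.127] [ 1.6 -0.2  0.6]
0.124 False [0.495 0.26  0.124] [-0.8  0.2 -0.4]
0.121 False [0.495 0.26  0.121] [-0.7  0.5 -0.3]
0.118 False [0.495 0.26  0.118] [0.1 0.3 0.7]
0.115 False [0.495 0.26  0.115] [-0.2  0.5 -0.5]
(array([381.7173913 , 148.58695652]), array([378, 145,   9,   7,  46], dtype=int32)) 10.2167
```

View pics/g2.png

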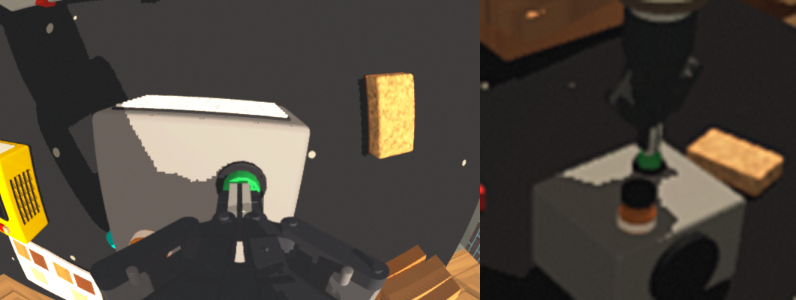

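The wrist and scene views show the tip above the cap's middle with no contact yet, although the reported TCP is 0.115. I'll keep going down in steps and let the force decide.

```bash
python3 - <<'E'
from h import *
xy=(.495,.260)
for z in np.arange(.113,.0895,-.002):
    h=r.move_l([*xy,z],speed=.03,force_limit=15)
    f=r.get_wrist_force()
    print(round(z,3),h,np.round(r.get_tcp_pos(),4),np.round(f,1))
    if h or f[2]>8: break
s=r.snapshot("wrist"); t=r.snapshot("scene"); print(blob(t,(50,90,40),(75,255,255),np.array([382,147])),r.get_time_s(),np.round(r.get_joints(),3),r.get_tcp_rot())
a=cv2.resize(s["image"],(480,300));b=cv2.resize(t["image"][90:200,320:436],(316,300),interpolation=cv2.INTER_CUBIC)
cv2.imwrite("pics/g3.png",cv2.hconcat([a,b]))
E
```

```text
0.113 False [0.4949 0.26   0.1128] [-0.9 -0.9  0.3]
0.111 False [0.495  0.26   0.1109] [-0.2  0.1  0.5]
0.109 False [0.4949 0.26   0.1088] [-0.2  0.6  0.5]
0.107 False [0.4949 0.26   0.1068] [ 0.2  0.4 -0.2]
0.105 False [0.4949 0.26   0.1048] [ 0.4  0.2 -1. ]
0.103 False [0.4951 0.26   0.104 ] [-5.6 -2.  16.5]Traceback (most recent call last):
  File "<stdin>", line 8, in <module>
  File "h.py", line 20, in blob
    k=[i for i in range(1,n) if st[i,4]>40]; i=min(k,key=lambda i:np.linalg.norm(c[i]-near)); return c[i],st[i]
                                               ~~~^^^^^^^^^^^^^^^^^^^^^^^^^^^^^^^^^^^^^^^^^^
ValueError: min() iterable argument is empty
```

```bash
python3 - <<'E'
from h import *
s=r.snapshot("wrist"); t=r.snapshot("scene"); print(r.get_time_s(),r.get_width(),np.round(r.get_tcp_pos(),4),np.round(r.get_wrist_force(),1),np.round(r.get_tcp_rot(),3))
a=cv2.resize(s["image"],(480,300));b=cv2.resize(t["image"][90:200,320:436],(316,300),interpolation=cv2.INTER_CUBIC)
cv2.imwrite("pics/g3.png",cv2.hconcat([a,b]))
E
```

```text
11.9167 2.4823932773132953e-05 [0.4951 0.2601 0.104 ] [-5.6 -2.7 14.4] [-0.  1.  0.  0.]
```

View pics/g3.png

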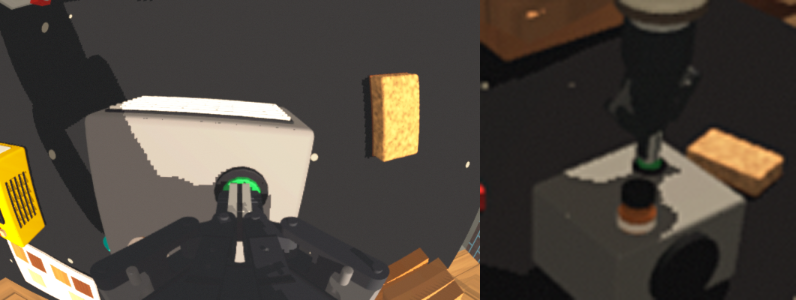

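Firm contact came only at a reported z of 0.104, where 0.130–0.138 was expected. I'll check where the reported TCP projects against the visible fingertips, and gauge the key's height from its apparent size.

```bash
python3 - <<'E'
from h import *
s=r.snapshot("wrist"); t=r.snapshot("scene"); K=np.array(s["mtx"]); print(K[0,0],K[:2,2])
def wproj(X):
    c=np.array(s["R"])@X+np.array(s["t"]); th=np.arctan2(np.hypot(c[0],c[1]),c[2]); return K[:2,2]+K[0,0]*th*c[:2]/np.hypot(c[0],c[1])
p=np.array(r.get_tcp_pos())
for dz in(0,.01,.02,.026,.03): print(dz,"wrist",wproj(p+[0,0,dz]).round(1),"scene",proj(t,p+[0,0,dz]).round(1))
a=s["image"][190:330,240:400].copy(); b=t["image"][120:180,350:415].copy()
a=cv2.resize(a,None,fx=2.8,fy=2.8,interpolation=cv2.INTER_CUBIC)
b=cv2.resize(b,(340,a.shape[0]),interpolation=cv2.INTER_CUBIC)
for dz,col in((0,(0,0,255)),(.026,(255,0,255))):
    u=(wproj(p+[0,0,dz])-[240,190])*2.8; cv2.circle(a,tuple(int(v) for v in u),3,col,-1)
    u=(proj(t,p+[0,0,dz])-[350,120])*[340/65,a.shape[0]/60]; cv2.circle(b,tuple(int(v) for v in u),3,col,-1)
cv2.imwrite("pics/g4.png",cv2.hconcat([a,b]))
E
```

```text
309.70691628693146 [319.14649525 197.97820184]
0 wrist [319.7 239.7] scene [380.3 154.6]
0.01 wrist [319.7 247.3] scene [380.5 152. ]
0.02 wrist [319.8 255.8] scene [380.7 149.3]
0.026 wrist [319.8 261.4] scene [380.9 147.7]
0.03 wrist [319.8 265.3] scene [381.  146.6]
```

View pics/g4.png

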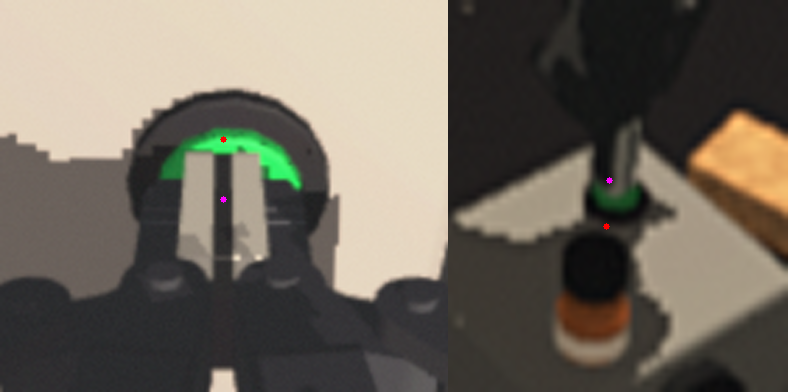

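The tip visibly sits about 25 mm above the reported TCP. I'll lift off and measure whether the cap has sunk.

```bash
python3 - <<'E'
from h import *
r.move_l([.495,.260,.2491],speed=.2); s=r.snapshot("wrist"); t=r.snapshot("scene"); G=((50,90,40),(75,255,255))
print("wrist",blob(s,*G,np.array([320,184])),"was 321.5,185.3,31x31,760 at tcp .4958,.2589", np.round(r.get_tcp_pos(),4),r.get_width())
print("scene",blob(t,*G,np.array([382,147])),"was 381.97,147.75,9x8,63", r.get_time_s(),np.round(r.get_wrist_force(),1))
a=cv2.resize(s["image"][110:390,160:480],(400,350));b=cv2.resize(t["image"][130:190,350:415],(390,350),interpolation=cv2.INTER_CUBIC)
cv2.imwrite("pics/g5.png",cv2.hconcat([a,b]))
E
```

```text
wrist (array([320.6120944 , 185.58259587]), array([306, 172,  30,  29, 678], dtype=int32)) was 321.5,185.3,31x31,760 at tcp .4958,.2589 [0.4946 0.2598 0.2475] 0.0005756468527298261
scene (array([381.6122449 , 148.63265306]), array([377, 146,  10,   6,  49], dtype=int32)) was 381.97,147.75,9x8,63 13.0 [-0.1 -0.2  0.3]
```

View pics/g5.png

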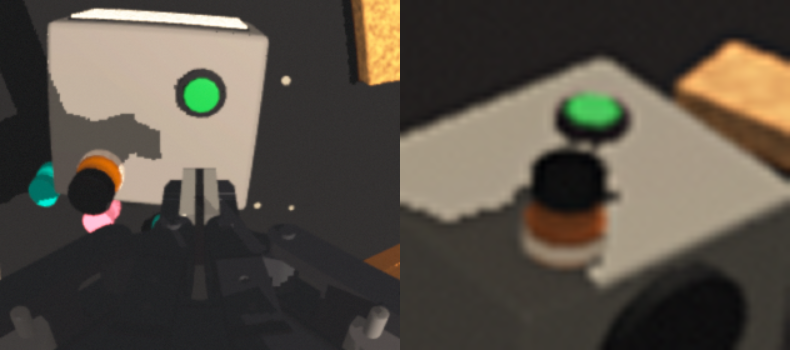

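The cap has sunk: its top edge in the scene view dropped from row 144 to 146, about 8 mm, and the wrist view shows it nearly flush with the collar. The force was also that of an end stop. The working tip is therefore about 26 mm above the reported TCP, so I aim lower for the burner under the force limit, checking the rocker and blue key positions from above first.

```bash
python3 - <<'E'
from h import *
Y=-.105
r.reach([.5835,-.163,.25],q(Y)); s=r.snapshot("wrist")
def wproj(X):
    K=np.array(s["mtx"]); c=np.array(s["R"])@X+np.array(s["t"]); h=np.hypot(c[0],c[1]); return K[:2,2]+K[0,0]*np.arctan2(h,c[2])*c[:2]/h
o,so=blob(s,(5,150,120),(18,255,255),wproj([.5775,-.1622,.103])); b,sb=blob(s,(100,120,40),(125,255,255),wproj([.534,-.297,.103]))
O=wray(s,o,.1027);B=wray(s,b,.102); print("orange",o,so,O.round(4),"blue",b,sb,B.round(4))
assert np.linalg.norm(O[:2]-[.5775,-.1622])<.008 and np.linalg.norm(B[:2]-[.534,-.297])<.01
xy=(O[:2]+[.5775,-.1622])/2+.006*np.array([np.cos(Y),np.sin(Y)]); print("aim",xy)
r.move_l([*xy,.15],speed=.2)
h=r.move_l([*xy,.064],speed=.04,force_limit=15); print(h,np.round(r.get_tcp_pos(),4),np.round(r.get_wrist_force(),1)); r.dwell(.3)
r.move_l([*xy,.25],speed=.2)
t=r.snapshot("scene"); s=r.snapshot("wrist"); print(r.get_time_s())
a=cv2.resize(s["image"],(480,300));b=cv2.resize(t["image"][205:310,200:320],(316,300),interpolation=cv2.INTER_CUBIC)
cv2.imwrite("pics/r1.png",cv2.hconcat([a,b]))
E
```

```text
orange [318.16071429 170.31696429] [304 156  30  30 224] [ 0.5761 -0.1626  0.1027] blue [192.60707635 146.09310987] [180 133  26  27 537] [ 0.5333 -0.2954  0.102 ]
aim [ 0.58276643 -0.1630078 ]
True [ 0.5833 -0.1632  0.0703] [-0.8  0.1  8.6]
18.5333
```

View pics/r1.png

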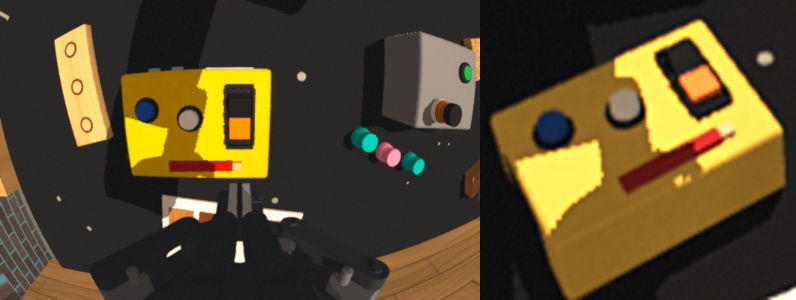

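The rocker now shows its orange half flat, and the stop at a reported 0.0703 is tip height 0.096, which is fully on. Next is the blue key at (0.5337,-0.2962).

```bash
python3 - <<'E'
from h import *
xy=(.5337,-.2962)
r.reach([*xy,.25],q(-.105)); r.move_l([*xy,.10],speed=.2)
h=r.move_l([*xy,.062],speed=.04,force_limit=15); print(h,np.round(r.get_tcp_pos(),4),np.round(r.get_wrist_force(),1)); r.dwell(.3)
r.move_l([*xy,.25],speed=.2)
t=r.snapshot("scene"); s=r.snapshot("wrist"); print(r.get_time_s(),np.round(r.get_wrist_force(),1))
for lo,hi,n in(((50,90,40),(75,255,255),[382,148]),((100,120,40),(125,255,255),[227,250])): print(blob(t,lo,hi,np.array(n)))
a=cv2.resize(s["image"],(480,300));b=cv2.resize(t["image"][205:310,200:320],(316,300),interpolation=cv2.INTER_CUBIC)
cv2.imwrite("pics/b1.png",cv2.hconcat([a,b]))
E
```

```text
True [ 0.5337 -0.2963  0.0691] [-3.2  1.8 10.9]
22.2667 [0.5 0.5 0.1]
(array([381.6122449 , 148.63265306]), array([377, 146,  10,   6,  49], dtype=int32))
(array([227.14942529, 249.85057471]), array([221, 246,  13,   9,  87], dtype=int32))
```

View pics/b1.png

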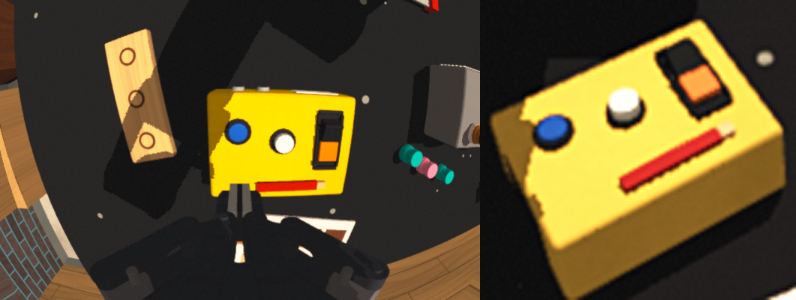

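The blue key is sunk (stop at a reported 0.069, tip 0.095). The white key still stands out, the rocker is on, the pencil is unmoved and the robot is clear.

```bash
python3 -c "
from workcell import r
print(r.finish_job())"
```

```text
the job is handed in; nothing more can be done
None
```

I pressed the green key, the orange rocker half and the blue key in that order, and handed the job in at about 22 s; the cameras show all three down, the white key still out and the pencil unmoved, but the hand-in returned no verdict.

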